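Load the swing rack level

ROBOT

A 6-joint arm with a two-finger parallel gripper is mounted at the origin on the work surface. World frame = base frame: x ahead of the robot, y to its left, z up, the work surface at z = 0. Lengths are in m, angles in rad, forces in N, time in s.
With the tool pointing down it reaches from about 0.35 to 0.775 m from the base axis. Payload 7.3 kg.
Tool frame: the origin (TCP) lies at the very end of the fingers, on their centre line; the grasp point (between the pads) lies 19 mm behind it (robot.hold_point_z is the distance from the TCP to the grasp point, in m); z points along the fingers, y is the direction in which the jaws open and shut (so a half turn about z gives the same grasp; the last joint's range is limited). The gripper opens to 92 mm and grips with 3 to 60 N. Pads are 19 mm wide; open, the fingers measure 130 mm over their backs; the gripper's body (75 mm by 190 mm) begins 47 mm behind the grasp point.
Start: joints at [1.145, 0.342, 1.524, -0, 1.275, -0.146], TCP at [0.145, 0.505, 0.227] pointing down, gripper open.
Joint ranges: [-2.53, 2.53], [-0.77, 2.02], [0.04, 2.7], [-1, 4.14], [0.28, 2.66], [-3.11, 3.11]. Speed limits (rad/s): [2.57, 2.57, 3.14, 3.14, 3.14, 3.14].

INTERFACE

Orientations are given as [roll, pitch, yaw] about the fixed x, y, z axes, in that order (R = Rz(yaw) Ry(pitch) Rx(roll)).
In Python, from cell import monitor, viewer, robot gives the robot as it stands.
- The arm moves only by the tool move_arm, never from a script. Its argument "deltas" is a list of rows, each an object of numbers: "x", "y", "z": the shift along the tool's x, y, z in m; "wx", "wy", "wz": the turn, a rotation vector about the tool's x, y, z in degrees; "hand": the opening, from 0 (shut) to 1 (fully open). In form: [{"x": .., "y": .., "z": .., "wx": .., "wy": .., "wz": .., "hand": ..}, ...]. A call has 1 to 8 rows; each row is the pose to reach, as a shift and turn from the pose commanded when the call began, along the tool's axes at that moment; what a row does not reach only later rows make up. A row lasts 1/8 s, in which the tool goes at most 62.5 mm and 10.7 degrees, less where a joint would pass 70% of its speed; a pose out of reach is approached as far as the arm can. A call with a gripper value outside its range is refused whole. The fingers move at their own pace and stop on an object; "grip_force" is the grip in N (left out, the last holds). Time passes only in rows, so rows that repeat a pose let the fingers close. It gives the time, the measured TCP pose, the force and the opening at its end, in the units of the state.
- monitor.observe(): the state, without advancing time (a new reading comes with each control period).
- viewer.read_camera(name): name is "side" or "top" or "wrist"; returns the picture (400x640x3 uint8, red, green, blue); there is no depth.
- viewer.camera_params(name): a dict with "camera_matrix" (3x3 intrinsics, pixels), "R" (3x3) and "t" (3): a world point X has camera coordinates R X + t. Camera axes: x right, y down, z forward; pixel columns grow to the right and rows downward; lengths in m; the calibration is good to about 2 mm. A picture is of the moment at which its call begins: read the wrist's pose just before it. camera_params takes no time and is no camera call; for the wrist camera it gives the pose at the moment of the call.
- robot.hand_in(): hands the job in, once; it reports no verdict.
The state is a dict: "time": time; "qpos": joint angles; "qvel": joint speeds; "joint_efforts": joint torques, N m; "tool_pos": TCP position; "tool_rot": TCP orientation; "contact_force": force on the tool from outside, world axes, zero at the start; "torque": the same for the moment, N m; "opening": finger opening in m.
Only numpy, scipy, OpenCV 4.12 (cv2) and the standard library are available. Lean on these libraries where they do the work, as an engineer would, in place of code of your own. Each camera call takes 0.05 s, during which the arm holds its last target. There are 200 camera calls.

TASK

Hang the three plungers standing on the bench in the three empty forks of the swing bar, alternately: one on the right, then one on the left, then the last on the right (left and right as the robot sees them), so that the bar ends level with every ball down in its fork behind the lips. Slide each stem gently into its slot and lower each weight on by feel until the bar carries it before you let go: never let the bar drop or swing, tip it further than it hangs at the start, or force it. Leave the plunger that already hangs there and everything else on the bench alone.

Things in the scene. Friction and masses are not known exactly. Their poses are not given: they have to be found in the camera images.
- rack: Swing rack fixed on the bench: dark base plate 120 x 240 x 12 mm; aluminium post 30 x 50 mm, 287 mm high, 30 to 60 mm behind the bar (own +x side). Origin: on the bench below the pivot; own x points away from the forks (away from the robot), own y along the bar to the robot's left, z up. Place and yaw vary. Pivot axis along own x, 260 mm high.
- bar (a joint): Tilt (rad) of the pivoting bar: 0 level, negative left end (rack +y) down, positive right end down; stops at 0.28. A soft centring spring at the pivot: the bar sinks under a load, by an amount that depends on the actual weights, and swings down fast if let go suddenly. Aluminium flat 400 x 14 x 16 mm with four blue forks pointing to rack -x, 90 and 160 mm either side of the pivot.
- left_outer (a point): Seat (ball's centre) in the left outer fork: 45 mm in front of the pivot, 160 mm left; moves with the bar. Holds plunger_d from the start. All forks are alike: two flat tines 10 mm wide, 8 mm thick, upper faces 10 mm below the seat; between them a 16 mm slot, open at the front.
- left_inner (a point): Seat (ball's centre) in the left inner fork, 90 mm left of the pivot; moves with the bar. Empty at the start. The slot's closed end lies 7 mm behind the seat, so the stem touches it when the ball is 2 mm past the seat.
- right_inner (a point): Seat (ball's centre) in the right inner fork, 90 mm right of the pivot; moves with the bar. Empty at the start. The tine tips lie 20 mm in front of the seat.
- right_outer (a point): Seat (ball's centre) in the right outer fork, 160 mm right of the pivot; moves with the bar. Empty at the start. Each tine has a lip at its tip, 6 mm high, 9 mm long, which keeps the ball in: the ball must come in over it (at least 9 mm above the seat), then down.
- plunger_a: Stands upright on the bench: headed plunger, from below a steel weight 38 mm across, 45 mm high; stem 10 mm across; brass ball 26 mm across, centred 98 mm above the foot; orange grip 18 mm across, 111 to 150 mm above the foot. Origin: centre of the foot, z along the stem. 0.38 kg, give or take 10 %. Hangs with the stem in the slot, the ball on the tines behind the lips.
- plunger_a_ball (a point): Centre of the brass ball of plunger_a.
- plunger_b: Stands upright on the bench: headed plunger, from below a steel weight 38 mm across, 45 mm high; stem 10 mm across; brass ball 26 mm across, centred 98 mm above the foot; orange grip 18 mm across, 111 to 150 mm above the foot. Origin: centre of the foot, z along the stem. 0.38 kg, give or take 10 %. Hangs with the stem in the slot, the ball on the tines behind the lips.
- plunger_b_ball (a point): Centre of the brass ball of plunger_b.
- plunger_c: Stands upright on the bench: headed plunger, from below a steel weight 38 mm across, 45 mm high; stem 10 mm across; brass ball 26 mm across, centred 98 mm above the foot; orange grip 18 mm across, 111 to 150 mm above the foot. Origin: centre of the foot, z along the stem. 0.38 kg, give or take 10 %. Hangs with the stem in the slot, the ball on the tines behind the lips.
- plunger_c_ball (a point): Centre of the brass ball of plunger_c.
- plunger_d: Hangs in the left outer fork already: headed plunger, from below a steel weight 38 mm across, 45 mm high; stem 10 mm across; brass ball 26 mm across, centred 98 mm above the foot; orange grip 18 mm across, 111 to 150 mm above the foot. Origin: centre of the foot, z along the stem. 0.38 kg, give or take 10 %. Hangs with the stem in the slot, the ball on the tines behind the lips.
- plunger_d_ball (a point): Centre of the brass ball of plunger_d.
- flange: Bystander, to be left alone: dark steel ring 60 mm across, 16 mm high. Origin: centre of the underside.
- bushing: Bystander, to be left alone: brass tube 36 mm across, 30 mm high. Origin: centre of the underside.
- oil: Bystander, to be left alone: yellow bottle 52 mm across, 120 mm high. Origin: centre of the underside.
- pinbox: Bystander, to be left alone: blue open box 140 x 80 x 40 mm. Origin: centre of the underside.
- driver: Bystander, to be left alone: screwdriver lying on the bench. Origin: centre of the underside (tools: on the tool's axis).
- spanner: Bystander, to be left alone: spanner lying on the bench. Origin: centre of the underside (tools: on the tool's axis).
- gaugeblock: Bystander, to be left alone: steel block 50 x 30 x 20 mm. Origin: centre of the underside.

How it is judged:
By the outcome, as a careful person would: the job done as asked, in the order asked, and still so for the second after the job is handed in, with the robot touching nothing.
It also fails if it takes over 72 s, if anything falls off the work surface, if the arm or the gripper's body presses on something with over 40 N, if the wrist force passes 120 N, or if a joint passes its speed limit or range.

## Working session

There is one attempt and no reset: what is moved stays moved. The work goes in short steps, Python scripts to look and compute and a tool call to move; the robot and the scene stay as the last step left them, time stands still between calls to the robot, and variables do not carry over. Pictures are saved under pics/ and viewed, about 8 in all and at most 12, crops included, and the job is handed in when it is done.

Besides the shell and the picture viewer there is one more tool, called after "Emit:" in YAML: its name, and indented under it one key for each argument. move_arm: Moves the arm, as the interface text tells. Its arguments: {"type":"object","properties":{"deltas":{"type":"array","items":{"type":"object","properties":{"x":{"type":"number"},"y":{"type":"number"},"z":{"type":"number"},"wx":{"type":"number"},"wy":{"type":"number"},"wz":{"type":"number"},"hand":{"type":"number"}}}},"grip_force":{"type":"number"}},"required":["deltas"]}

```bash
mkdir -p pics; ls; python3 - <<'E'
from cell import monitor, viewer, robot
import cv2,numpy as np
s=monitor.observe();print(s)
for n in ["side","top"]:
    p=viewer.camera_params(n);print(n,p)
    cv2.imwrite(f"pics/{n}0.png",viewer.read_camera(n)[:,:,::-1])
E
```

```text
pics
{'time': 0.0, 'qpos': array([ 1.14500913e+00,  3.42727705e-01,  1.52502595e+00, -2.49756191e-05,
        1.27543057e+00, -1.45992453e-01]), 'qvel': array([-0.00077791, -0.00088022,  0.00088516, -0.00082683, -0.0002847 ,
        0.00100465]), 'joint_efforts': array([-2.75258590e-04, -4.31251502e+01, -2.44213110e+01,  7.17507675e-02,
        5.61498245e-02, -1.34313368e-04]), 'tool_pos': array([0.14478878, 0.50419973, 0.22603928]), 'tool_rot': array([-3.14001455e+00, -2.07903287e-04,  2.86180504e+00]), 'contact_force': array([ 0.14904685, -0.66015116,  0.44398191]), 'torque': array([ 0.01073831, -0.00156698, -0.02495636]), 'opening': 0.09168573015258814}
side {'camera_matrix': array([[410.56061458,   0.        , 318.24367406],
       [  0.        , 410.56061458, 200.49252132],
       [  0.        ,   0.        ,   1.        ]]), 'R': array([[ 0.88344041, -0.46797622, -0.0230499 ],
       [-0.25681728, -0.442497  , -0.85920969],
       [ 0.39189019,  0.76498017, -0.51110411]]), 't': array([-0.41338483,  0.28874873,  1.05750484])}
top {'camera_matrix': array([[421.61829563,   0.        , 312.11133468],
       [  0.        , 421.61829563, 198.61477001],
       [  0.        ,   0.        ,   1.        ]]), 'R': array([[ 0.01519193, -0.99970503,  0.01894873],
       [-0.99308623, -0.01729207, -0.1161065 ],
       [ 0.11639991, -0.01705385, -0.993056  ]]), 't': array([-0.02477537,  0.50116484,  1.17582794])}
```

View pics/side0.png

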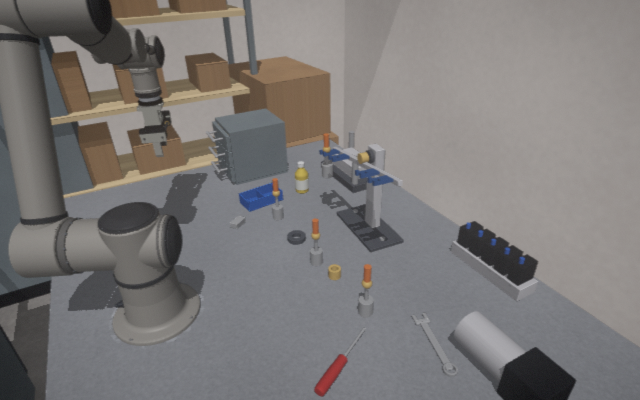

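View pics/top0.png

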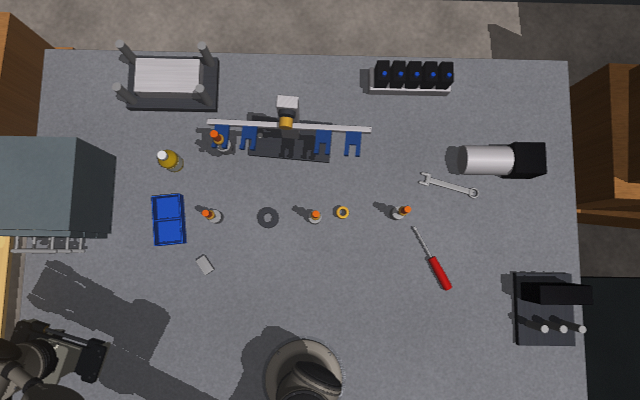

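The side view shows the plungers standing with grips near (276,184), (315,225) and (367,270). In the top view they are near (207,213), (315,215) and (405,210). The rack is behind them, with the bar running (208,122)–(370,129) in the top view and its left end down. Next I'll triangulate the grips and enlarge the rack.

```bash
cat > h.py <<'E'
from cell import monitor, viewer, robot
import cv2,numpy as np
from scipy.optimize import least_squares
def proj(n,X,p=None):
    p=p or viewer.camera_params(n); c=np.atleast_2d(X)@p["R"].T+p["t"]; c=c@p["camera_matrix"].T
    return c[:,:2]/c[:,2:]
def blobs(img,lo,hi,amin=15):
    hsv=cv2.cvtColor(img,cv2.COLOR_RGB2HSV); m=cv2.inRange(hsv,lo,hi)
    n,l,st,ce=cv2.connectedComponentsWithStats(m)
    return [(ce[i].round(1),st[i].tolist()) for i in range(1,n) if st[i][4]>=amin]
def tri(pts):
    def f(X): return np.concatenate([(proj(n,X)[0]-uv) for n,uv in pts])
    r=least_squares(f,[0.5,0,0.1]); return r.x,np.abs(r.fun).max()
E
python3 - <<'E'
from h import *
ims={n:cv2.imread(f"pics/{n}0.png")[:,:,::-1].copy() for n in("side","top")}
for n in ims:
    print(n,"orange");[print(b) for b in blobs(ims[n],(5,170,120),(14,255,255))]
    print(n,"blue");[print(b) for b in blobs(ims[n],(105,140,50),(125,255,255))]
a=cv2.resize(ims["top"][95:170,195:385],None,fx=4.2,fy=4.2,interpolation=cv2.INTER_CUBIC)
b=cv2.resize(ims["side"][125:255,305:415],None,fx=3.2,fy=3.2,interpolation=cv2.INTER_CUBIC)
b=cv2.resize(ims["side"][130:200,310:410],None,fx=4,fy=4,interpolation=cv2.INTER_CUBIC)
o=np.zeros((600,800,3),np.uint8);o[:a.shape[0],:a.shape[1]]=a[:, :800];o[316:316+b.shape[0],:b.shape[1]]=b
cv2.imwrite("pics/crop.png",o[:,:,::-1])
E
```

```text
side orange
side blue
(array([257.1, 197.3]), [240, 184, 35, 27, 590])
(array([280.2, 196.4]), [279, 192, 3, 8, 17])
(array([480.4, 232.8]), [479, 230, 4, 7, 19])
(array([493.3, 241.4]), [492, 239, 4, 6, 18])
(array([507. , 250.2]), [505, 248, 5, 6, 20])
(array([521.8, 259.8]), [520, 257, 5, 7, 24])
top orange
(array([213.5, 133.4]), [210, 130, 8, 8, 48])
(array([407. , 208.9]), [404, 206, 7, 7, 36])
(array([205. , 212.7]), [202, 210, 7, 7, 40])
(array([315.4, 213.5]), [312, 211, 8, 7, 39])
top blue
(array([384. ,  73.3]), [382, 71, 5, 6, 23])
(array([400.4,  73.5]), [398, 71, 6, 6, 25])
(array([416.5,  74.1]), [414, 72, 6, 6, 24])
(array([432.8,  74.3]), [431, 72, 5, 6, 24])
(array([448.7,  74.7]), [446, 72, 6, 6, 24])
(array([223. , 132.9]), [214, 125, 15, 24, 178])
(array([248.4, 136.3]), [240, 126, 17, 24, 271])
(array([322.4, 140. ]), [314, 130, 18, 25, 284])
(array([352.5, 141.4]), [344, 132, 17, 24, 272])
(array([213.2, 144.5]), [211, 142, 5, 5, 17])
(array([168.1, 219.4]), [151, 194, 36, 52, 1587])
```

View pics/crop.png

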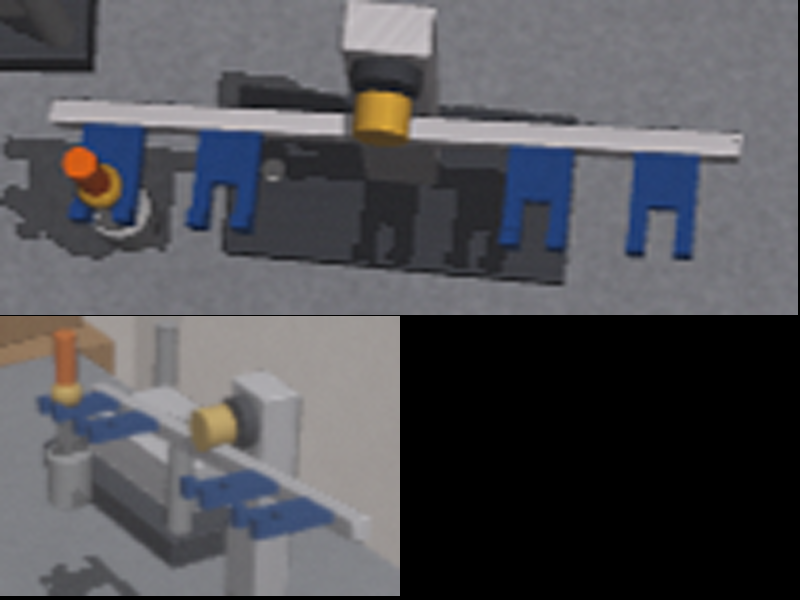

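```bash
cat > fit.py <<'E'
from h import *
T=lambda u,v:np.array([195+(u+.5)/4.2-.5,95+(v+.5)/4.2-.5])
S=lambda u,v:np.array([310+(u+.5)/4-.5,130+(v-316+.5)/4-.5])
def rack(p,L):
    x,y,yaw,t,dz=p; L=np.array(L,float)
    c,s=np.cos(t),np.sin(t)            # t>0: right end (-y) down
    Y=c*L[1]-s*L[2]; Z=s*L[1]+c*L[2]
    return np.array([x+np.cos(yaw)*L[0]-np.sin(yaw)*Y, y+np.sin(yaw)*L[0]+np.cos(yaw)*Y,0.26+Z])
if __name__=="__main__":
    ct,cs=viewer.camera_params("top"),viewer.camera_params("side")
    C={"top":ct,"side":cs}
    obs=[("top",[.007,.2,8,0],T(53,100)),("top",[.007,-.2,8,0],T(742,133)),
     ("top",[-.045,.16,0,1],T(102,185)),("side",[-.045,.16,0,1],S(66,394)),
     ("side",[-.007,-.2,8,0],S(357,520)),("side",[.007,-.2,8,0],S(369,517))]
    for yc,(a,b,e,f) in {.09:((187,225),(250,227),(222,184),(241,185)),-.09:((500,243),(565,246),(523,203),(552,204)),-.16:((628,250),(692,253),(647,208),(677,209))}.items():
        for dy,q in ((.018,a),(-.018,b)): obs.append(("top",[-.065,yc+dy,-.004,1],T(*q)))
        for dy,q in ((.008,e),(-.008,f)): obs.append(("top",[-.038,yc+dy,-.010,1],T(*q)))
    def f(p):
        r=[]
        for n,L,uv in obs:
            L=list(L); L[2]= L[2]/1000 if not L[3] else L[2]+p[4]
            r.append(proj(n,rack(p,L[:3]),C[n])[0]-uv)
        return np.concatenate(r)
    r=least_squares(f,[.57,0,0,-.1,.0],loss="soft_l1")
    print(r.x.round(4)); print(f(r.x).reshape(-1,2).round(1).tolist())
    for yc in(.16,.09,-.09,-.16): print(yc,rack(r.x,[-.045,yc,r.x[4]]).round(4))
    ims={n:cv2.imread(f"pics/{n}0.png")[:,:,::-1].copy() for n in C}
    so=[b for b in blobs(ims["side"],(4,120,60),(16,255,255),20) if 170<b[0][1]<290 and 260<b[0][0]<380 and b[1][4]<200]
    [print(b) for b in so]
    for uv in((207,212.7),(315.4,213.5),(407,208.9),(213.5,133.4)):
        for b in so:
            X,e=tri([("top",np.array(uv)),("side",b[0])])
            if e<3: print(uv,b[0],X.round(4),round(e,2))
    print(viewer.camera_params("wrist"),monitor.observe()["tool_pos"])
E
python3 fit.py
```

```text
[ 0.6526  0.0522 -0.0606 -0.0778 -0.0082]
[[-5.3, -4.0], [0.3, -2.4], [-0.8, -0.1], [0.3, -0.7], [0.8, -0.9], [2.4, -1.3], [0.0, 0.2], [-0.1, 0.7], [-2.6, -0.1], [-0.5, 0.0], [0.7, 0.6], [0.5, 0.8], [0.4, -0.2], [0.3, -0.0], [0.0, 0.7], [0.2, 0.9], [0.4, 0.4], [0.1, 0.5]]
0.16 [0.6173 0.2135 0.2394]
0.09 [0.6131 0.1438 0.2448]
-0.09 [ 0.6022 -0.0353  0.2588]
-0.16 [ 0.598  -0.105   0.2643]
(array([274.9, 184.8]), [273, 178, 5, 14, 54])
(array([315., 226.]), [313, 219, 5, 15, 75])
(array([366.9, 273.1]), [364, 265, 7, 18, 109])
(207, 212.7) [274.9 184.8] [0.447  0.2577 0.1305] 0.56
(315.4, 213.5) [315. 226.] [ 0.4498 -0.0236  0.1309] 0.4
(407, 208.9) [366.9 273.1] [ 0.4646 -0.2624  0.1329] 0.75
{'camera_matrix': array([[341.1018909 ,   0.        , 316.63473362],
       [  0.        , 341.1018909 , 200.30244181],
       [  0.        ,   0.        ,   1.        ]]), 'R': array([[ 0.27563833,  0.96125831, -0.00244225],
       [ 0.92073623, -0.26328709,  0.28796651],
       [ 0.27616719, -0.08162327, -0.95763737]]), 't': array([-0.52298659, -0.03784842,  0.39199737])} [0.14480431 0.50424771 0.22611558]
```

Everything is located. The fit puts the bar tilt at −0.078, left end down. The plan:

1. Left plunger to right_outer, which balances the bar.
2. Middle plunger to left_inner.
3. Right plunger to right_inner.

This order keeps the tilt within its starting value.

```bash
cat > to.py <<'E'
import sys
from h import *
from scipy.spatial.transform import Rotation as Ro
def delta(x,y,z,psi=3.081):
    s=monitor.observe(); R0=Ro.from_euler("xyz",s["tool_rot"]); R1=Ro.from_euler("xyz",[np.pi,0,psi])
    d=R0.inv().apply(np.array([x,y,z])-s["tool_pos"]); w=(R0.inv()*R1).as_rotvec(degrees=True)
    print("pos",s["tool_pos"].round(4),"F",s["contact_force"].round(2),"open",round(s["opening"],4),"t",round(s["time"],2)," d",d.round(4),"w",w.round(2))
if __name__=="__main__":
    for a in sys.argv[1:]: delta(*map(float,a.split(",")))
E
python3 to.py .44,.258,.235 .447,.2577,.113
```

```text
pos [0.1448 0.5042 0.2261] F [ 0.54  0.57 -0.  ] open 0.0915 t 0.1  d [-0.3517 -0.1552 -0.0087] w [ -0.08  -0.02 -12.56]
pos [0.1448 0.5042 0.2261] F [ 0.54  0.57 -0.  ] open 0.0915 t 0.1  d [-0.3585 -0.1534  0.1133] w [ -0.08  -0.02 -12.56]
```

Emit:
move_arm:
  deltas:
    - {"x":-0.352,"y":-0.155,"z":-0.009,"wz":-12.5,"hand":0.7}
    - {"x":-0.352,"y":-0.155,"z":-0.009,"wz":-12.5,"hand":0.7}
    - {"x":-0.352,"y":-0.155,"z":-0.009,"wz":-12.5,"hand":0.7}
    - {"x":-0.352,"y":-0.155,"z":-0.009,"wz":-12.5,"hand":0.7}
    - {"x":-0.352,"y":-0.155,"z":-0.009,"wz":-12.5,"hand":0.7}
    - {"x":-0.352,"y":-0.155,"z":-0.009,"wz":-12.5,"hand":0.7}
    - {"x":-0.352,"y":-0.155,"z":-0.009,"wz":-12.5,"hand":0.7}
    - {"x":-0.352,"y":-0.155,"z":-0.009,"wz":-12.5,"hand":0.7}

```text
schema error: expected keys x, y, z, wx, wy, wz, hand
```

```bash
cat > seeplunger.py <<'E'
# wrist picture: orange grip, intersect ray of grip-top centre with z=.15
from h import *
import sys
p=viewer.camera_params("wrist"); im=viewer.read_camera("wrist"); cv2.imwrite(sys.argv[1],im[:,:,::-1])
C=-p["R"].T@p["t"]
for b in blobs(im,(3,120,70),(16,255,255),60):
    d=p["R"].T@np.linalg.inv(p["camera_matrix"])@np.array([*b[0],1]); print(b,(C+d*(.1305-C[2])/d[2]).round(4))
E
python3 seeplunger.py pics/w1.png; python3 to.py .447,.2577,.113
```

```text
(array([628. ,  11.1]), [616, 0, 24, 25, 281]) [0.0746 0.7389 0.1305]
(array([627.8,  31.9]), [617, 25, 23, 17, 171]) [0.0876 0.7384 0.1305]
(array([628.1,  48.5]), [617, 41, 23, 16, 189]) [0.0984 0.7384 0.1305]
(array([629.1,  85.9]), [618, 56, 22, 60, 750]) [0.1237 0.7385 0.1305]
(array([617.6, 234. ]), [590, 213, 50, 44, 1105]) [0.2375 0.7271 0.1305]
pos [0.1449 0.5043 0.2262] F [ 0.57 -1.05  0.79] open 0.092 t 0.15  d [-0.3585 -0.1535  0.1133] w [ -0.06  -0.02 -12.56]
```

View pics/w1.png

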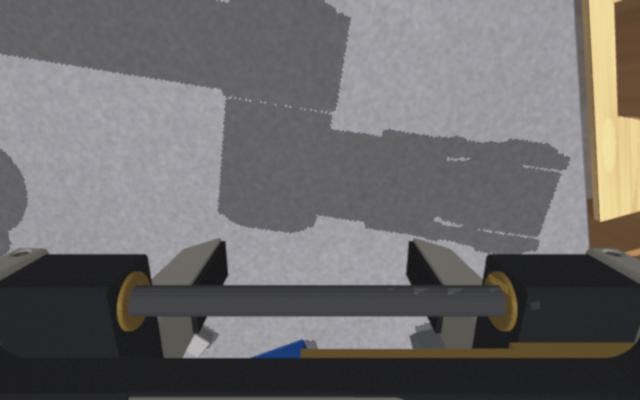

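The move was refused because every key is required, so the arm hasn't moved. In the wrist view the camera sits on the tool's +x side and the fingers show at the bottom, near rows 240–350. With yaw near −0.06, this camera will look at the forks ahead of the fingers, so I'll use that yaw.

Emit:
move_arm:
  deltas:
    - {"x":-0.045,"y":-0.02,"z":-0.009,"wx":0,"wy":0,"wz":10.5,"hand":0.7}
    - {"x":-0.09,"y":-0.04,"z":-0.009,"wx":0,"wy":0,"wz":21,"hand":0.7}
    - {"x":-0.135,"y":-0.06,"z":-0.009,"wx":0,"wy":0,"wz":31.5,"hand":0.7}
    - {"x":-0.18,"y":-0.08,"z":-0.009,"wx":0,"wy":0,"wz":42,"hand":0.7}
    - {"x":-0.225,"y":-0.1,"z":-0.009,"wx":0,"wy":0,"wz":52.5,"hand":0.7}
    - {"x":-0.27,"y":-0.12,"z":-0.009,"wx":0,"wy":0,"wz":63,"hand":0.7}
    - {"x":-0.315,"y":-0.14,"z":-0.009,"wx":0,"wy":0,"wz":73.5,"hand":0.7}
    - {"x":-0.34,"y":-0.15,"z":-0.009,"wx":0,"wy":0,"wz":84,"hand":0.7}
  grip_force: 25

```text
time: 1.15
tool_pos: [0.4318, 0.2648, 0.2354]
tool_rot: [-3.141, 0.0, 1.388]
contact_force: [-1.4, 1.0, -0.3]
opening: 0.0642
```

```bash
sed -i 's/psi=3.081/psi=-0.0606/' to.py; python3 to.py .43,.258,.235
```

```text
pos [0.4318 0.2648 0.2354] F [-1.44  1.03 -0.29] open 0.0642 t 1.15  d [-0.007  -0.0005  0.0004] w [1.000e-02 2.000e-02 8.298e+01]
```

Emit:
move_arm:
  deltas:
    - {"x":-0.01,"y":0,"z":0,"wx":0,"wy":0,"wz":10.5,"hand":0.7}
    - {"x":-0.02,"y":0,"z":0,"wx":0,"wy":0,"wz":21,"hand":0.7}
    - {"x":-0.02,"y":0,"z":0,"wx":0,"wy":0,"wz":31.5,"hand":0.7}
    - {"x":-0.02,"y":0,"z":0,"wx":0,"wy":0,"wz":42,"hand":0.7}
    - {"x":-0.02,"y":0,"z":0,"wx":0,"wy":0,"wz":52.5,"hand":0.7}
    - {"x":-0.02,"y":0,"z":0,"wx":0,"wy":0,"wz":63,"hand":0.7}
    - {"x":-0.02,"y":0,"z":0,"wx":0,"wy":0,"wz":73.5,"hand":0.7}
    - {"x":-0.02,"y":0,"z":0,"wx":0,"wy":0,"wz":83,"hand":0.7}

```text
time: 2.15
tool_pos: [0.4266, 0.2468, 0.2354]
tool_rot: [3.141, 0.001, -0.059]
contact_force: [-0.2, 0.4, -0.3]
opening: 0.0644
```

```bash
python3 seeplunger.py pics/w2.png; python3 to.py .447,.2577,.113
```

```text
(array([634.5, 148.2]), [628, 137, 12, 22, 191]) [ 0.4536 -0.0025  0.1305]
(array([300.9, 176.2]), [289, 160, 24, 33, 620]) [0.4465 0.2566 0.1305]
pos [0.4267 0.2467 0.2354] F [-0.45  0.4   0.92] open 0.0641 t 2.2  d [ 0.0197 -0.0123  0.1224] w [ 0.01  0.03 -0.25]
```

View pics/w2.png

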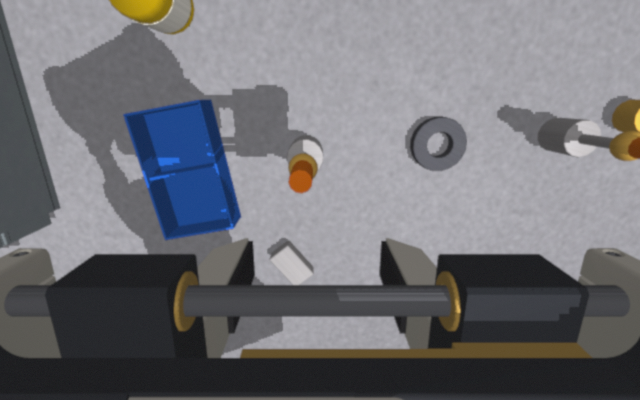

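The wrist view shows the left plunger's grip at (301,176), which gives (0.4465, 0.2566) and agrees with the triangulation.

Emit:
move_arm:
  deltas:
    - {"x":0.02,"y":-0.012,"z":0.03,"wx":0,"wy":0,"wz":0,"hand":0.7}
    - {"x":0.02,"y":-0.012,"z":0.08,"wx":0,"wy":0,"wz":0,"hand":0.7}
    - {"x":0.02,"y":-0.012,"z":0.122,"wx":0,"wy":0,"wz":0,"hand":0.7}
    - {"x":0.02,"y":-0.012,"z":0.122,"wx":0,"wy":0,"wz":0,"hand":0.1}
    - {"x":0.02,"y":-0.012,"z":0.122,"wx":0,"wy":0,"wz":0,"hand":0.1}
    - {"x":0.02,"y":-0.012,"z":0.122,"wx":0,"wy":0,"wz":0,"hand":0.1}
    - {"x":0.02,"y":-0.012,"z":0.122,"wx":0,"wy":0,"wz":0,"hand":0.1}
    - {"x":0.02,"y":-0.012,"z":0.122,"wx":0,"wy":0,"wz":0,"hand":0.1}
  grip_force: 25

```text
time: 3.2
tool_pos: [0.4477, 0.2579, 0.1144]
tool_rot: [-3.141, -0.001, -0.053]
contact_force: [-0.4, -1.0, -0.3]
opening: 0.0188
```

```bash
python3 to.py .447,.2577,.30 .50,-.100,.30
```

```text
pos [0.4477 0.2579 0.1144] F [-0.43 -1.04 -0.29] open 0.0188 t 3.2  d [-5.000e-04  1.000e-04 -1.856e-01] w [-0.03 -0.07  0.45]
pos [0.4477 0.2579 0.1144] F [-0.43 -1.04 -0.29] open 0.0188 t 3.2  d [ 0.0713  0.3545 -0.1857] w [-0.03 -0.07  0.45]
```

Emit:
move_arm:
  deltas:
    - {"x":0,"y":0,"z":-0.05,"wx":0,"wy":0,"wz":0.4,"hand":0.1}
    - {"x":0,"y":0.01,"z":-0.1,"wx":0,"wy":0,"wz":0.4,"hand":0.1}
    - {"x":0.01,"y":0.05,"z":-0.15,"wx":0,"wy":0,"wz":0.4,"hand":0.1}
    - {"x":0.02,"y":0.1,"z":-0.186,"wx":0,"wy":0,"wz":0.4,"hand":0.1}
    - {"x":0.035,"y":0.16,"z":-0.196,"wx":0,"wy":0,"wz":0.4,"hand":0.1}
    - {"x":0.045,"y":0.22,"z":-0.196,"wx":0,"wy":0,"wz":0.4,"hand":0.1}
    - {"x":0.055,"y":0.28,"z":-0.196,"wx":0,"wy":0,"wz":0.4,"hand":0.1}
    - {"x":0.065,"y":0.33,"z":-0.196,"wx":0,"wy":0,"wz":0.4,"hand":0.1}

```text
time: 4.2
tool_pos: [0.4944, -0.0774, 0.3093]
tool_rot: [-3.141, 0.001, -0.061]
contact_force: [0.1, 0.5, -3.6]
opening: 0.0175
```

Emit:
move_arm:
  deltas:
    - {"x":0.006,"y":0.025,"z":0,"wx":0,"wy":0,"wz":0,"hand":0.1}
    - {"x":0.006,"y":0.025,"z":0,"wx":0,"wy":0,"wz":0,"hand":0.1}
    - {"x":0.006,"y":0.025,"z":0,"wx":0,"wy":0,"wz":0,"hand":0.1}

```text
time: 4.58
tool_pos: [0.499, -0.0999, 0.3093]
tool_rot: [-3.141, 0.001, -0.06]
contact_force: [-0.1, -0.3, -3.4]
opening: 0.0175
```

```bash
python3 to.py .50,-.100,.31;  python3 - <<'E'
from h import *
from fit import rack
p=viewer.camera_params("wrist"); im=viewer.read_camera("wrist"); s=monitor.observe()
P=[.6526,.0522,-.0606,-.0778,-.0082]
o=cv2.resize(im[:,:,::-1],None,fx=1.25,fy=1.25,interpolation=cv2.INTER_CUBIC)
cv2.imwrite("pics/w3raw.png",im[:,:,::-1]); np.save("w3p.npy",p,allow_pickle=True)
for yc in(.09,-.09,-.16):
    L=[[-.065,yc+.018,-.004],[-.065,yc-.018,-.004],[-.038,yc+.008,-.01],[-.038,yc-.008,-.01],[-.065,yc+.008,-.004],[-.065,yc-.008,-.004],[-.045,yc,0]]
    uv=np.array([proj("wrist",rack(P,[l[0],l[1],l[2]+P[4]]),p)[0] for l in L]);print(yc,uv.round(1).tolist())
    for u,v in uv: cv2.circle(o,(int(u*1.25),int(v*1.25)),2,(0,255,255),-1)
b=s["tool_pos"]-[0,0,.0164]; print("ball px",proj("wrist",b,p))
u,v=proj("wrist",b,p)[0]; cv2.circle(o,(int(u*1.25),int(v*1.25)),3,(255,0,255),-1)
cv2.imwrite("pics/w3.png",o)
E
```

```text
pos [ 0.499  -0.0999  0.3093] F [-0.11 -0.31 -3.37] open 0.0175 t 4.58  d [ 0.001   0.     -0.0007] w [-0.05  0.07  0.04]
0.09 [[-103.2, 96.6], [-51.7, 96.7], [-92.2, 52.0], [-69.1, 51.8], [-89.0, 96.6], [-66.1, 96.6], [-96.3, 62.3]]
-0.09 [[167.6, 97.0], [226.0, 97.1], [183.1, 49.5], [209.4, 49.2], [183.7, 97.0], [209.6, 97.0], [190.2, 60.4]]
-0.16 [[282.6, 97.2], [344.1, 97.2], [300.2, 48.4], [327.9, 48.2], [299.6, 97.2], [326.9, 97.2], [312.5, 59.6]]
ball px [[313.52181903 245.1430427 ]]
```

View pics/w3.png

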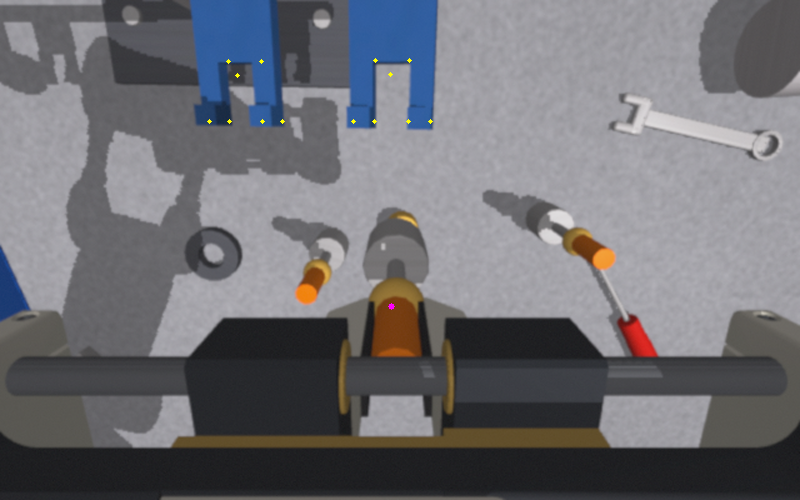

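The overlay (yellow) lies on the right outer fork, with the slot at zoomed columns 375–410 and rows 62–125. The right inner fork looks offset by a few pixels, so I'll measure the edges numerically.

```bash
python3 - <<'E'
import cv2,numpy as np
im=cv2.imread("pics/w3raw.png"); h=cv2.cvtColor(im,cv2.COLOR_BGR2HSV)
for r in (30,42,55,65,75,90,98):
    m=((h[r,:,1]>120)&(abs(h[r,:,0].astype(int)-110)<14)); e=np.flatnonzero(np.diff(m.astype(int)));e=e[e>100]
    print(r,e.tolist(), h[r,e+1,2].tolist())
for c in (190,205,290,314,335):
    m=((h[:130,c,1]>120)&(abs(h[:130,c,0].astype(int)-110)<14)); print(c,np.flatnonzero(np.diff(m.astype(int))).tolist())
# lips: brightness profile along a tine
print(h[75:105,290,2].tolist())
E
```

```text
30 [154, 222, 278, 347] [136, 82, 142, 131]
42 [156, 223, 278, 347] [148, 78, 135, 136]
55 [157, 181, 201, 224, 279, 299, 328, 347] [142, 99, 148, 76, 150, 124, 160, 142]
65 [158, 181, 202, 224, 279, 299, 328, 346] [135, 96, 150, 83, 151, 121, 162, 135]
75 [160, 182, 203, 224, 280, 299, 327, 346] [150, 101, 160, 123, 159, 127, 161, 149]
90 [155, 183, 199, 225, 277, 299, 326, 345] [103, 77, 155, 103, 161, 125, 161, 128]
98 [156, 184, 199, 226, 277, 299, 325, 345] [104, 81, 147, 102, 162, 126, 164, 134]
190 [50]
205 [100]
290 [101]
314 [49]
335 [102]
[161, 160, 162, 160, 160, 160, 160, 156, 146, 131, 144, 157, 160, 160, 159, 160, 160, 160, 159, 160, 159, 159, 160, 158, 158, 157, 158, 160, 165, 170]
```

```bash
cat > fit2.py <<'E'
from fit import *
C={"top":viewer.camera_params("top"),"side":viewer.camera_params("side"),"w":np.load("w3p.npy",allow_pickle=True).item()}
obs=[("top",[-.045,.16,0],T(102,185),1),("side",[-.045,.16,0],S(66,394),1),
 ("side",[-.007,-.2,None],S(357,520),.3)]
for yc,(a,b,e,f) in {.09:((187,225),(250,227),(222,184),(241,185)),-.09:((500,243),(565,246),(523,203),(552,204)),-.16:((628,250),(692,253),(647,208),(677,209))}.items():
    for dy,q in ((.008,e),(-.008,f)): obs.append(("top",[-.038,yc+dy,-.010],T(*q),1))
w=1
for yc,L in {-.09:((-.008,201.5,50.5),(.018,157.5,None),(None,190,50.5)),-.16:((.008,299.5,49.5),(-.008,328.7,49.5),(.018,279.5,None),(-.018,347.5,None))}.items():
    for dy,u,v in L: obs.append(("w",[-.038,yc+(dy or 0),-.01],(u if dy else None,v),w))
def f(p):
    r=[]
    for n,L,uv,wt in obs:
        L=list(L); L[2]=.008 if L[2] is None else L[2]+p[4]
        q=proj(n,rack(p,L),C[n])[0]
        r+=[wt*(q[i]-uv[i]) if uv[i] is not None else 0. for i in (0,1)]
    return np.array(r)
r=least_squares(f,[.65,.05,-.06,-.1,.0],loss="soft_l1",x_scale=.01)
if __name__=="__main__":
    print(r.x.round(4),r.cost); print(f(r.x).reshape(-1,2).round(1).tolist())
    for yc in(.16,.09,-.09,-.16): print(yc,rack(r.x,[-.045,yc,r.x[4]]).round(4))
    print("cam",-C["w"]["R"].T@C["w"]["t"])
E
python3 fit2.py
```

```text
[ 0.6509  0.051  -0.0693 -0.1418  0.0009] 4.76719908033311
[[-0.1, 0.2], [0.3, -0.2], [-0.0, -1.5], [-2.1, -0.0], [-0.2, 0.1], [0.7, -0.7], [0.6, -0.6], [1.1, -0.4], [0.9, -0.2], [0.2, 0.0], [0.3, 0.0], [0.0, 0.1], [-1.2, 0.2], [-0.3, -0.0], [0.3, 0.0], [0.1, 0.0]]
0.16 [0.6169 0.2122 0.2383]
0.09 [0.6121 0.1431 0.2482]
-0.09 [ 0.5998 -0.0347  0.2736]
-0.16 [ 0.595  -0.1038  0.2835]
cam [ 0.57819122 -0.10605963  0.46806044]
```

The refit including the wrist edges is consistent: tilt −0.142, and the right_outer seat at (0.595, −0.104, 0.2835). In the wrist picture the ball is 2 mm to the right of the slot axis, which matches the arm's pose, so I'll correct that and enter slowly above the lips.

Emit:
move_arm:
  deltas:
    - {"x":0.02,"y":-0.002,"z":-0.007,"wx":0,"wy":0,"wz":0.5,"hand":0.1}
    - {"x":0.045,"y":-0.002,"z":-0.007,"wx":0,"wy":0,"wz":0.5,"hand":0.1}
    - {"x":0.058,"y":-0.002,"z":-0.007,"wx":0,"wy":0,"wz":0.5,"hand":0.1}
    - {"x":0.066,"y":-0.002,"z":-0.007,"wx":0,"wy":0,"wz":0.5,"hand":0.1}
    - {"x":0.074,"y":-0.002,"z":-0.007,"wx":0,"wy":0,"wz":0.5,"hand":0.1}
    - {"x":0.08,"y":-0.002,"z":-0.007,"wx":0,"wy":0,"wz":0.5,"hand":0.1}
    - {"x":0.085,"y":-0.002,"z":-0.007,"wx":0,"wy":0,"wz":0.5,"hand":0.1}
    - {"x":0.085,"y":-0.002,"z":-0.007,"wx":0,"wy":0,"wz":0.5,"hand":0.1}

```text
time: 5.62
tool_pos: [0.5845, -0.1037, 0.3166]
tool_rot: [-3.141, 0.0, -0.069]
contact_force: [0.2, 0.1, -3.9]
opening: 0.0175
```

```bash
cat > zoom.py <<'E'
from h import *
import sys
im=viewer.read_camera("wrist"); side=viewer.read_camera("side")
o=np.zeros((600,800,3),np.uint8)
a=cv2.resize(im[70:270,210:430],None,fx=3,fy=3,interpolation=cv2.INTER_CUBIC)[:600,:400*2]
b=cv2.resize(side[125:225,310:420],None,fx=1,fy=1)
a=cv2.resize(im[100:300,190:445],None,fx=1.9,fy=1.9,interpolation=cv2.INTER_CUBIC)
b=cv2.resize(side[125:225,310:410],None,fx=3.1,fy=3.1,interpolation=cv2.INTER_CUBIC)
o[:a.shape[0],:a.shape[1]]=a; o[:b.shape[0],485:485+b.shape[1]]=b
cv2.imwrite(sys.argv[1],o[:400,:,::-1])
E
python3 zoom.py pics/z1.png; python3 to.py .595,-.1038,.315,-.069
```

```text
pos [ 0.5842 -0.1037  0.3167] F [ 0.14  0.41 -3.93] open 0.0172 t 5.72  d [ 0.0108 -0.0006  0.0017] w [-0.01  0.01  0.02]
```

View pics/z1.png

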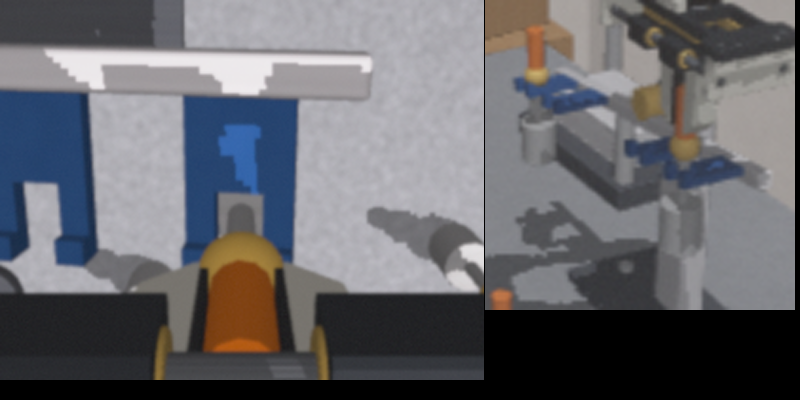

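The stem is centred in the slot: slot 219–262 and stem 227–255 in the crop. The ball is above the tines and there is no contact. I'll advance to the closed end by feel.

Emit:
move_arm:
  deltas:
    - {"x":0.003,"y":-0.0003,"z":0,"wx":0,"wy":0,"wz":0,"hand":0.1}
    - {"x":0.006,"y":-0.0003,"z":0,"wx":0,"wy":0,"wz":0,"hand":0.1}
    - {"x":0.008,"y":-0.0003,"z":0,"wx":0,"wy":0,"wz":0,"hand":0.1}
    - {"x":0.01,"y":-0.0003,"z":0,"wx":0,"wy":0,"wz":0,"hand":0.1}
    - {"x":0.0115,"y":-0.0003,"z":0,"wx":0,"wy":0,"wz":0,"hand":0.1}
    - {"x":0.0115,"y":-0.0003,"z":0,"wx":0,"wy":0,"wz":0,"hand":0.1}

```text
time: 6.48
tool_pos: [0.5959, -0.1041, 0.3166]
tool_rot: [-3.141, 0.0, -0.069]
contact_force: [-0.3, -0.9, -3.4]
opening: 0.0174
```

Emit:
move_arm:
  deltas:
    - {"x":0.001,"y":0,"z":0,"wx":0,"wy":0,"wz":0,"hand":0.1}
    - {"x":0.001,"y":0,"z":0,"wx":0,"wy":0,"wz":0,"hand":0.1}

```text
time: 6.72
tool_pos: [0.5967, -0.1042, 0.3167]
tool_rot: [-3.141, 0.0, -0.069]
contact_force: [-0.8, -0.4, -4.0]
opening: 0.0173
```

Emit:
move_arm:
  deltas:
    - {"x":0.0008,"y":0,"z":0,"wx":0,"wy":0,"wz":0,"hand":0.1}
    - {"x":0.0008,"y":0,"z":0,"wx":0,"wy":0,"wz":0,"hand":0.1}

```text
time: 6.98
tool_pos: [0.5972, -0.1042, 0.3165]
tool_rot: [-3.141, 0.001, -0.069]
contact_force: [-3.7, -0.4, -4.3]
opening: 0.0174
```

Emit:
move_arm:
  deltas:
    - {"x":0.0008,"y":0,"z":0,"wx":0,"wy":0,"wz":0,"hand":0.1}
    - {"x":0.0008,"y":0,"z":0,"wx":0,"wy":0,"wz":0,"hand":0.1}

```text
time: 7.22
tool_pos: [0.5978, -0.1042, 0.3165]
tool_rot: [-3.141, 0.002, -0.069]
contact_force: [-5.3, 0.0, -3.7]
opening: 0.0176
```

Contact came at x ≈ 0.597, so the seat is at x ≈ 0.595. I'll back off 3 mm and lower.

Emit:
move_arm:
  deltas:
    - {"x":-0.0015,"y":0,"z":0,"wx":0,"wy":0,"wz":0,"hand":0.1}
    - {"x":-0.003,"y":0,"z":0.002,"wx":0,"wy":0,"wz":0,"hand":0.1}
    - {"x":-0.003,"y":0,"z":0.006,"wx":0,"wy":0,"wz":0,"hand":0.1}
    - {"x":-0.003,"y":0,"z":0.01,"wx":0,"wy":0,"wz":0,"hand":0.1}
    - {"x":-0.003,"y":0,"z":0.013,"wx":0,"wy":0,"wz":0,"hand":0.1}
    - {"x":-0.003,"y":0,"z":0.015,"wx":0,"wy":0,"wz":0,"hand":0.1}
    - {"x":-0.003,"y":0,"z":0.017,"wx":0,"wy":0,"wz":0,"hand":0.1}
    - {"x":-0.003,"y":0,"z":0.017,"wx":0,"wy":0,"wz":0,"hand":0.1}

```text
time: 8.22
tool_pos: [0.5955, -0.104, 0.2996]
tool_rot: [-3.141, 0.0, -0.069]
contact_force: [0.3, -0.1, -4.2]
opening: 0.0172
```

Emit:
move_arm:
  deltas:
    - {"x":0,"y":0,"z":0.002,"wx":0,"wy":0,"wz":0,"hand":0.1}
    - {"x":0,"y":0.0003,"z":0.004,"wx":0,"wy":0,"wz":0,"hand":0.1}
    - {"x":0,"y":0.0005,"z":0.006,"wx":0,"wy":0,"wz":0,"hand":0.1}
    - {"x":0,"y":0.0005,"z":0.006,"wx":0,"wy":0,"wz":0,"hand":0.1}

```text
time: 8.72
tool_pos: [0.5954, -0.1045, 0.2936]
tool_rot: [-3.141, 0.0, -0.069]
contact_force: [-1.0, 0.4, -1.8]
opening: 0.0172
```

Emit:
move_arm:
  deltas:
    - {"x":0,"y":0.0002,"z":0.002,"wx":0,"wy":0,"wz":0,"hand":0.1}
    - {"x":0,"y":0.0004,"z":0.004,"wx":0,"wy":0,"wz":0,"hand":0.1}
    - {"x":0,"y":0.0006,"z":0.006,"wx":0,"wy":0,"wz":0,"hand":0.1}
    - {"x":0,"y":0.0006,"z":0.006,"wx":0,"wy":0,"wz":0,"hand":0.1}

```text
time: 9.22
tool_pos: [0.5954, -0.105, 0.2875]
tool_rot: [-3.141, 0.0, -0.068]
contact_force: [-0.3, 3.0, -1.6]
opening: 0.0173
```

Emit:
move_arm:
  deltas:
    - {"x":0,"y":0.0002,"z":0.0015,"wx":0,"wy":0,"wz":0,"hand":0.1}
    - {"x":0,"y":0.0003,"z":0.003,"wx":0,"wy":0,"wz":0,"hand":0.1}
    - {"x":0,"y":0.0003,"z":0.003,"wx":0,"wy":0,"wz":0,"hand":0.1}

```text
time: 9.6
tool_pos: [0.5953, -0.1053, 0.2846]
tool_rot: [-3.141, 0.0, -0.069]
contact_force: [-0.8, 3.9, -1.1]
opening: 0.0176
```

There is a side force of +3.9 N in y, so my lateral compensation was too much. I'll take it back.

Emit:
move_arm:
  deltas:
    - {"x":0,"y":-0.0007,"z":0,"wx":0,"wy":0,"wz":0,"hand":0.1}
    - {"x":0,"y":-0.0014,"z":0,"wx":0,"wy":0,"wz":0,"hand":0.1}
    - {"x":0,"y":-0.0014,"z":0,"wx":0,"wy":0,"wz":0,"hand":0.1}

```text
time: 9.98
tool_pos: [0.5954, -0.1047, 0.2848]
tool_rot: [3.141, -0.0, -0.069]
contact_force: [-1.2, -1.1, -0.2]
opening: 0.0171
```

```bash
python3 zoom.py pics/z2.png; for i in 1 2 3; do python3 - <<'E'
from h import *
viewer.read_camera("wrist");s=monitor.observe();print(s["contact_force"].round(2),s["torque"].round(3),s["tool_pos"].round(4))
E
done
```

```text
[-0.79 -1.27 -0.81] [-0.316  0.368  0.028] [ 0.5954 -0.1046  0.2848]
[-0.96 -1.11 -0.78] [-0.326  0.372 -0.017] [ 0.5954 -0.1046  0.2847]
[-1.13 -0.85 -1.29] [-0.338  0.371  0.002] [ 0.5954 -0.1045  0.2847]
```

View pics/z2.png

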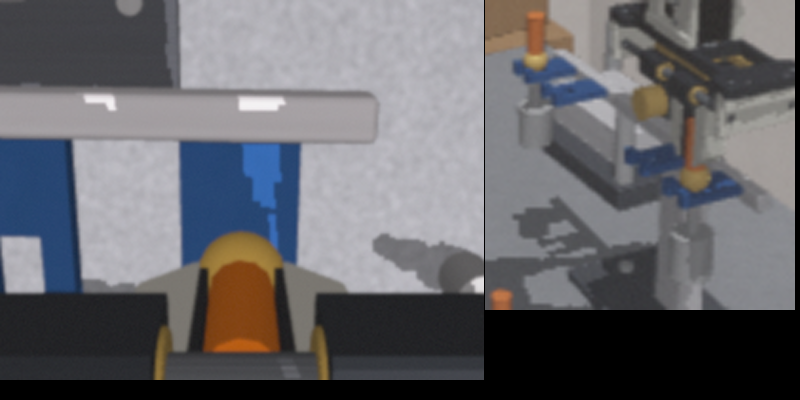

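The ball is in the fork and the bar is nearly level, with about 1 N still on the hand. I'll keep lowering.

Emit:
move_arm:
  deltas:
    - {"x":0,"y":0,"z":0.0015,"wx":0,"wy":0,"wz":0,"hand":0.1}
    - {"x":0,"y":0,"z":0.003,"wx":0,"wy":0,"wz":0,"hand":0.1}
    - {"x":0,"y":0,"z":0.0045,"wx":0,"wy":0,"wz":0,"hand":0.1}
    - {"x":0,"y":0,"z":0.0045,"wx":0,"wy":0,"wz":0,"hand":0.1}
    - {"x":0,"y":0,"z":0.0045,"wx":0,"wy":0,"wz":0,"hand":0.1}

```text
time: 10.85
tool_pos: [0.5954, -0.1041, 0.2802]
tool_rot: [-3.142, 0.0, -0.069]
contact_force: [-1.5, -2.1, -0.0]
opening: 0.0171
```

```bash
cat > ff.py <<'E'
from h import *
F=[]
for i in range(3): viewer.read_camera("side"); F.append(monitor.observe()["contact_force"])
s=monitor.observe();print("F",np.mean(F,0).round(2),s["tool_pos"].round(4),"t",round(s["time"],2))
E
python3 ff.py
```

```text
F [-1.62 -1.47 -0.28] [ 0.5955 -0.1041  0.2803] t 11.0
```

Emit:
move_arm:
  deltas:
    - {"x":-0.0007,"y":0.0007,"z":0.0008,"wx":0,"wy":0,"wz":0,"hand":0.1}
    - {"x":-0.0007,"y":0.0007,"z":0.0012,"wx":0,"wy":0,"wz":0,"hand":0.1}
    - {"x":-0.0007,"y":0.0007,"z":0.0012,"wx":0,"wy":0,"wz":0,"hand":0.1}

```text
time: 11.38
tool_pos: [0.5949, -0.1044, 0.279]
tool_rot: [-3.141, -0.0, -0.068]
contact_force: [-0.3, 0.1, -0.3]
opening: 0.0174
```

```bash
python3 ff.py
```

```text
F [0.39 0.82 0.04] [ 0.5949 -0.1044  0.279 ] t 11.53
```

All forces are near zero and the bar carries the weight. I'll open gently and withdraw upward, then back.

Emit:
move_arm:
  deltas:
    - {"x":0,"y":0,"z":0,"wx":0,"wy":0,"wz":0,"hand":0.22}
    - {"x":0,"y":0,"z":0,"wx":0,"wy":0,"wz":0,"hand":0.27}
    - {"x":0,"y":0,"z":0,"wx":0,"wy":0,"wz":0,"hand":0.35}
    - {"x":0,"y":0,"z":0,"wx":0,"wy":0,"wz":0,"hand":0.4}
    - {"x":0,"y":0,"z":-0.015,"wx":0,"wy":0,"wz":0,"hand":0.4}
    - {"x":0,"y":0,"z":-0.045,"wx":0,"wy":0,"wz":0,"hand":0.4}
    - {"x":-0.02,"y":0,"z":-0.065,"wx":0,"wy":0,"wz":0,"hand":0.5}
    - {"x":-0.06,"y":0,"z":-0.065,"wx":0,"wy":0,"wz":0,"hand":0.7}

```text
time: 12.52
tool_pos: [0.5356, -0.101, 0.3464]
tool_rot: [3.14, -0.005, -0.068]
contact_force: [0.2, -0.4, 0.2]
opening: 0.0513
```

```bash
python3 to.py .4498,-.0236,.22,-.069 .4498,-.0236,.1145,-.069; python3 - <<'E'
from fit2 import *
im=viewer.read_camera("side"); cv2.imwrite("pics/s2.png",im[:,:,::-1]); t=viewer.read_camera("top"); cv2.imwrite("pics/t2.png",t[:,:,::-1])
p=r.x.copy()
for b in blobs(im,(4,120,60),(16,255,255),20):
    if b[1][4]<200 and 300<b[0][0]<400 and b[0][1]<230: print(b)
for tt in(-.142,-.04,0,.04):
    p[3]=tt; print(tt,[proj("side",rack(p,[-.045,y,p[4]+.0325]))[0].round(1) for y in (.16,-.16)])
E
```

```text
pos [ 0.5356 -0.101   0.3464] F [ 0.2  -0.35  0.22] open 0.0513 t 12.53  d [-0.0914 -0.0715  0.1259] w [ 0.06 -0.26  0.04]
pos [ 0.5356 -0.101   0.3464] F [ 0.2  -0.35  0.22] open 0.0513 t 12.53  d [-0.0919 -0.0716  0.2314] w [ 0.06 -0.26  0.04]
(array([325.9, 133.3]), [323, 127, 6, 14, 71])
(array([376.1, 173.8]), [374, 165, 6, 18, 90])
(array([315.1, 226. ]), [313, 219, 6, 15, 77])
-0.142 [array([325.7, 139.2]), array([377.4, 164.8])]
-0.04 [array([325.9, 134.6]), array([378. , 171.2])]
0 [array([326. , 132.8]), array([378.2, 173.6])]
0.04 [array([326.2, 131.1]), array([378.3, 176. ])]
```

The bar is level to within about 0.01 and the first plunger hangs in place. Next is the middle plunger.

Emit:
move_arm:
  deltas:
    - {"x":-0.05,"y":-0.035,"z":0.02,"wx":0,"wy":0,"wz":0,"hand":0.7}
    - {"x":-0.09,"y":-0.071,"z":0.05,"wx":0,"wy":0,"wz":0,"hand":0.7}
    - {"x":-0.0915,"y":-0.0715,"z":0.11,"wx":0,"wy":0,"wz":0,"hand":0.7}
    - {"x":-0.0915,"y":-0.0715,"z":0.16,"wx":0,"wy":0,"wz":0,"hand":0.7}
    - {"x":-0.0915,"y":-0.0715,"z":0.21,"wx":0,"wy":0,"wz":0,"hand":0.7}
    - {"x":-0.0915,"y":-0.0715,"z":0.231,"wx":0,"wy":0,"wz":0,"hand":0.7}
    - {"x":-0.0915,"y":-0.0715,"z":0.231,"wx":0,"wy":0,"wz":0,"hand":0.1}
    - {"x":-0.0915,"y":-0.0715,"z":0.231,"wx":0,"wy":0,"wz":0,"hand":0.1}

```text
time: 13.62
tool_pos: [0.4499, -0.0233, 0.1142]
tool_rot: [3.141, -0.002, -0.069]
contact_force: [1.0, 0.1, 0.7]
opening: 0.0483
```

Emit:
move_arm:
  deltas:
    - {"x":0,"y":0,"z":0,"wx":0,"wy":0,"wz":0,"hand":0.1}
    - {"x":0,"y":0,"z":0,"wx":0,"wy":0,"wz":0,"hand":0.1}
    - {"x":0,"y":0,"z":0,"wx":0,"wy":0,"wz":0,"hand":0.1}

```text
time: 14.0
tool_pos: [0.4487, -0.0231, 0.1135]
tool_rot: [3.141, -0.001, -0.069]
contact_force: [0.8, -0.9, 0.2]
opening: 0.019
```

```bash
python3 to.py .4498,-.0236,.30,-.069; python3 - <<'E'
from fit2 import *
p=r.x.copy();p[3]=-.005
for y in(.09,-.09): print(y,[rack(p,[x,y,p[4]]).round(4).tolist() for x in(-.1,-.045)])
E
```

```text
pos [ 0.4487 -0.0231  0.1135] F [ 0.85 -0.93  0.16] open 0.019 t 14.0  d [ 0.0013  0.0005 -0.1865] w [ 0.01 -0.05  0.02]
0.09 [[0.5573, 0.1477, 0.2604], [0.6122, 0.1439, 0.2604]]
-0.09 [[0.5449, -0.0319, 0.2613], [0.5997, -0.0357, 0.2613]]
```

Emit:
move_arm:
  deltas:
    - {"x":0,"y":0,"z":-0.05,"wx":0,"wy":0,"wz":0,"hand":0.1}
    - {"x":0,"y":0,"z":-0.1,"wx":0,"wy":0,"wz":0,"hand":0.1}
    - {"x":0.01,"y":-0.03,"z":-0.15,"wx":0,"wy":0,"wz":0,"hand":0.1}
    - {"x":0.03,"y":-0.08,"z":-0.18,"wx":0,"wy":0,"wz":0,"hand":0.1}
    - {"x":0.05,"y":-0.13,"z":-0.1815,"wx":0,"wy":0,"wz":0,"hand":0.1}
    - {"x":0.069,"y":-0.178,"z":-0.1815,"wx":0,"wy":0,"wz":0,"hand":0.1}
    - {"x":0.069,"y":-0.178,"z":-0.1815,"wx":0,"wy":0,"wz":0,"hand":0.1}
    - {"x":0.069,"y":-0.178,"z":-0.1815,"wx":0,"wy":0,"wz":0,"hand":0.1}

```text
time: 15.0
tool_pos: [0.5289, 0.1497, 0.2936]
tool_rot: [3.141, 0.002, -0.068]
contact_force: [0.0, -0.3, -3.4]
opening: 0.0178
```

```bash
cat > slot.py <<'E'
# lateral check: blue slot edges on rows ahead of the ball, grip column, and model prediction
from h import *
import sys
im=viewer.read_camera("wrist"); h=cv2.cvtColor(im,cv2.COLOR_RGB2HSV); cv2.imwrite(sys.argv[1],im[:,:,::-1])
for r in range(50,210,16):
    m=((h[r,:,1]>110)&(abs(h[r,:,0].astype(int)-110)<15)); e=np.flatnonzero(np.diff(m.astype(int))); print(r,e[(e>180)&(e<460)].tolist())
for b in blobs(im,(3,120,70),(16,255,255),200): print("orange",b)
E
python3 slot.py pics/w4.png; python3 to.py .6122,.1439,.295,-.069; python3 ff.py
```

```text
50 [222, 281, 346]
66 [197, 223, 281, 346]
82 [207, 223, 282, 299, 328, 345]
98 [206, 224, 282, 299, 327, 344]
114 [183, 202, 226, 281, 299, 327, 345]
130 []
146 []
162 []
178 []
194 []
orange (array([158.6,  84.2]), [125, 60, 71, 47, 2569])
orange (array([316.5, 262.4]), [296, 235, 42, 51, 1762])
pos [0.529  0.1492 0.294 ] F [-1.04 -0.46 -3.59] open 0.0172 t 15.05  d [ 0.0834 -0.0004 -0.0012] w [0.04 0.09 0.  ]
F [ 0.17 -0.36 -3.24] [0.5293 0.1489 0.2947] t 15.2
```

Emit:
move_arm:
  deltas:
    - {"x":0.025,"y":-0.0015,"z":0.002,"wx":0,"wy":0,"wz":0,"hand":0.1}
    - {"x":0.042,"y":-0.0015,"z":0.002,"wx":0,"wy":0,"wz":0,"hand":0.1}
    - {"x":0.052,"y":-0.0015,"z":0.002,"wx":0,"wy":0,"wz":0,"hand":0.1}
    - {"x":0.06,"y":-0.0015,"z":0.002,"wx":0,"wy":0,"wz":0,"hand":0.1}
    - {"x":0.068,"y":-0.0015,"z":0.002,"wx":0,"wy":0,"wz":0,"hand":0.1}
    - {"x":0.076,"y":-0.0015,"z":0.002,"wx":0,"wy":0,"wz":0,"hand":0.1}
    - {"x":0.08,"y":-0.0015,"z":0.002,"wx":0,"wy":0,"wz":0,"hand":0.1}
    - {"x":0.082,"y":-0.0015,"z":0.002,"wx":0,"wy":0,"wz":0,"hand":0.1}

```text
time: 16.2
tool_pos: [0.6116, 0.1457, 0.2924]
tool_rot: [-3.142, 0.0, -0.069]
contact_force: [0.0, 0.7, -3.6]
opening: 0.0173
```

```bash
python3 zoom.py pics/z3.png; python3 ff.py
```

```text
F [ 0.02 -0.22 -3.57] [0.6112 0.1458 0.2926] t 16.45
```

View pics/z3.png

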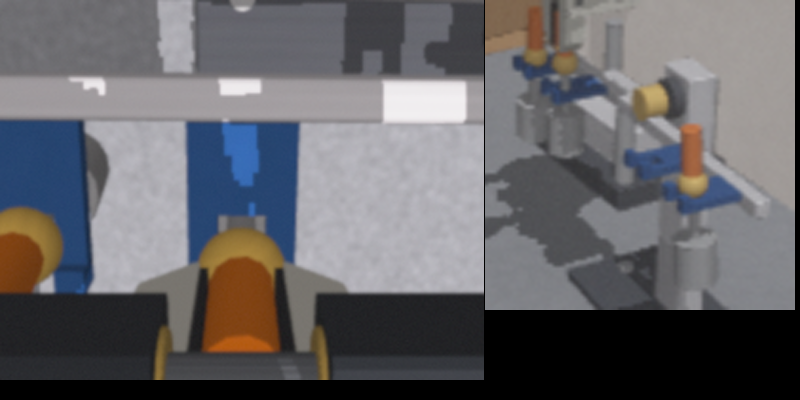

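The stem is centred in the slot: slot 220–265, ball centre 241. I'll feel for the closed end.

Emit:
move_arm:
  deltas:
    - {"x":0.001,"y":0,"z":0,"wx":0,"wy":0,"wz":0,"hand":0.1}
    - {"x":0.002,"y":0,"z":0,"wx":0,"wy":0,"wz":0,"hand":0.1}
    - {"x":0.002,"y":0,"z":0,"wx":0,"wy":0,"wz":0,"hand":0.1}

```text
time: 16.82
tool_pos: [0.6135, 0.1456, 0.2925]
tool_rot: [-3.142, -0.0, -0.069]
contact_force: [-0.4, -0.6, -3.9]
opening: 0.0171
```

Emit:
move_arm:
  deltas:
    - {"x":0.001,"y":0,"z":0,"wx":0,"wy":0,"wz":0,"hand":0.1}
    - {"x":0.001,"y":0,"z":0,"wx":0,"wy":0,"wz":0,"hand":0.1}

```text
time: 17.08
tool_pos: [0.6142, 0.1455, 0.2924]
tool_rot: [-3.142, 0.001, -0.069]
contact_force: [-0.9, 0.6, -3.5]
opening: 0.0174
```

Emit:
move_arm:
  deltas:
    - {"x":0.001,"y":0,"z":0,"wx":0,"wy":0,"wz":0,"hand":0.1}
    - {"x":0.001,"y":0,"z":0,"wx":0,"wy":0,"wz":0,"hand":0.1}

```text
time: 17.32
tool_pos: [0.6148, 0.1455, 0.2923]
tool_rot: [3.141, 0.002, -0.069]
contact_force: [-5.0, -1.3, -3.4]
opening: 0.0173
```

Emit:
move_arm:
  deltas:
    - {"x":-0.0015,"y":0,"z":0,"wx":0,"wy":0,"wz":0,"hand":0.1}
    - {"x":-0.003,"y":0,"z":0.002,"wx":0,"wy":0,"wz":0,"hand":0.1}
    - {"x":-0.003,"y":0,"z":0.006,"wx":0,"wy":0,"wz":0,"hand":0.1}
    - {"x":-0.003,"y":0,"z":0.01,"wx":0,"wy":0,"wz":0,"hand":0.1}
    - {"x":-0.003,"y":0,"z":0.013,"wx":0,"wy":0,"wz":0,"hand":0.1}
    - {"x":-0.003,"y":0,"z":0.015,"wx":0,"wy":0,"wz":0,"hand":0.1}
    - {"x":-0.003,"y":0,"z":0.017,"wx":0,"wy":0,"wz":0,"hand":0.1}
    - {"x":-0.003,"y":0,"z":0.017,"wx":0,"wy":0,"wz":0,"hand":0.1}

```text
time: 18.32
tool_pos: [0.6124, 0.1457, 0.2754]
tool_rot: [-3.142, 0.0, -0.069]
contact_force: [-0.2, -0.2, -3.4]
opening: 0.0173
```

Emit:
move_arm:
  deltas:
    - {"x":0,"y":0,"z":0.0015,"wx":0,"wy":0,"wz":0,"hand":0.1}
    - {"x":0,"y":0,"z":0.003,"wx":0,"wy":0,"wz":0,"hand":0.1}
    - {"x":0,"y":0,"z":0.003,"wx":0,"wy":0,"wz":0,"hand":0.1}

```text
time: 18.7
tool_pos: [0.6124, 0.1456, 0.2725]
tool_rot: [-3.142, -0.0, -0.069]
contact_force: [0.1, -0.7, -1.9]
opening: 0.0173
```

```bash
python3 ff.py
```

```text
F [-0.3  -0.61 -2.16] [0.6124 0.1456 0.2727] t 18.85
```

Emit:
move_arm:
  deltas:
    - {"x":0,"y":0,"z":0.001,"wx":0,"wy":0,"wz":0,"hand":0.1}
    - {"x":0,"y":0,"z":0.002,"wx":0,"wy":0,"wz":0,"hand":0.1}
    - {"x":0,"y":0,"z":0.003,"wx":0,"wy":0,"wz":0,"hand":0.1}
    - {"x":0,"y":0,"z":0.0035,"wx":0,"wy":0,"wz":0,"hand":0.1}
    - {"x":0,"y":0,"z":0.0035,"wx":0,"wy":0,"wz":0,"hand":0.1}

```text
time: 19.48
tool_pos: [0.6124, 0.1456, 0.2691]
tool_rot: [3.141, -0.0, -0.069]
contact_force: [-1.1, -1.6, 0.4]
opening: 0.0176
```

```bash
python3 ff.py
```

```text
F [-1.38 -1.85  0.85] [0.6124 0.1456 0.2691] t 19.62
```

Emit:
move_arm:
  deltas:
    - {"x":-0.0005,"y":0.0006,"z":-0.0006,"wx":0,"wy":0,"wz":0,"hand":0.1}
    - {"x":-0.0005,"y":0.0006,"z":-0.0006,"wx":0,"wy":0,"wz":0,"hand":0.1}
    - {"x":-0.0005,"y":0.0006,"z":-0.0006,"wx":0,"wy":0,"wz":0,"hand":0.1}

```text
time: 20.0
tool_pos: [0.6119, 0.1455, 0.2696]
tool_rot: [-3.141, -0.0, -0.068]
contact_force: [0.0, 0.6, 0.0]
opening: 0.0178
```

```bash
python3 ff.py
```

```text
F [-0.27  0.72 -0.22] [0.6119 0.1454 0.2696] t 20.15
```

Emit:
move_arm:
  deltas:
    - {"x":0,"y":0,"z":0,"wx":0,"wy":0,"wz":0,"hand":0.22}
    - {"x":0,"y":0,"z":0,"wx":0,"wy":0,"wz":0,"hand":0.27}
    - {"x":0,"y":0,"z":0,"wx":0,"wy":0,"wz":0,"hand":0.35}
    - {"x":0,"y":0,"z":0,"wx":0,"wy":0,"wz":0,"hand":0.4}
    - {"x":0,"y":0,"z":-0.015,"wx":0,"wy":0,"wz":0,"hand":0.4}
    - {"x":0,"y":0,"z":-0.045,"wx":0,"wy":0,"wz":0,"hand":0.4}
    - {"x":-0.02,"y":0,"z":-0.07,"wx":0,"wy":0,"wz":0,"hand":0.5}
    - {"x":-0.06,"y":0.01,"z":-0.07,"wx":0,"wy":0,"wz":0,"hand":0.7}

```text
time: 21.15
tool_pos: [0.5523, 0.1394, 0.3423]
tool_rot: [-3.14, -0.005, -0.068]
contact_force: [0.0, 0.3, -0.1]
opening: 0.0514
```

```bash
python3 to.py .45,-.2624,.22,-.069; python3 - <<'E'
from fit2 import *
im=viewer.read_camera("side"); cv2.imwrite("pics/s3.png",im[:,:,::-1])
p=r.x.copy()
for b in blobs(im,(4,120,60),(16,255,255),20):
    if b[1][4]<200 and 300<b[0][0]<400: print(b)
for tt in(-.142,-.1,-.08,-.06,0):
    p[3]=tt; print(tt,[proj("side",rack(p,[-.045,y,p[4]+.0325]))[0].round(1) for y in (.16,.09,-.16)])
E
```

```text
pos [0.5523 0.1394 0.3423] F [ 0.04  0.3  -0.09] open 0.0514 t 21.15  d [-0.0753  0.408   0.1215] w [-0.07 -0.31  0.03]
(array([325.8, 137.5]), [324, 131, 5, 14, 57])
(array([334.9, 142.4]), [332, 136, 6, 15, 68])
(array([376.2, 169.2]), [373, 161, 7, 17, 96])
(array([366.8, 273. ]), [364, 265, 7, 18, 109])
-0.142 [array([325.7, 139.2]), array([335.1, 143.9]), array([377.4, 164.8])]
-0.1 [array([325.8, 137.3]), array([335.3, 142.8]), array([377.7, 167.5])]
-0.08 [array([325.8, 136.4]), array([335.3, 142.3]), array([377.8, 168.7])]
-0.06 [array([325.9, 135.5]), array([335.4, 141.8]), array([377.9, 169.9])]
0 [array([326. , 132.8]), array([335.7, 140.3]), array([378.2, 173.6])]
```

The second plunger hangs in place, with tilt about −0.085, within the initial −0.142. Now the third.

Emit:
move_arm:
  deltas:
    - {"x":-0.02,"y":0.05,"z":0,"wx":0,"wy":0,"wz":0,"hand":0.7}
    - {"x":-0.04,"y":0.105,"z":0,"wx":0,"wy":0,"wz":0,"hand":0.7}
    - {"x":-0.06,"y":0.16,"z":0.02,"wx":0,"wy":0,"wz":0,"hand":0.7}
    - {"x":-0.075,"y":0.215,"z":0.04,"wx":0,"wy":0,"wz":0,"hand":0.7}
    - {"x":-0.075,"y":0.27,"z":0.06,"wx":0,"wy":0,"wz":0,"hand":0.7}
    - {"x":-0.075,"y":0.325,"z":0.08,"wx":0,"wy":0,"wz":0,"hand":0.7}
    - {"x":-0.075,"y":0.375,"z":0.1,"wx":0,"wy":0,"wz":0,"hand":0.7}
    - {"x":-0.075,"y":0.408,"z":0.107,"wx":0,"wy":0,"wz":0,"hand":0.7}

```text
time: 22.2
tool_pos: [0.448, -0.265, 0.2323]
tool_rot: [-3.141, 0.001, -0.07]
contact_force: [0.5, 0.2, 0.3]
opening: 0.0641
```

Emit:
move_arm:
  deltas:
    - {"x":0,"y":0.0,"z":0,"wx":0,"wy":0,"wz":0,"hand":0.7}
    - {"x":0,"y":0.0,"z":0,"wx":0,"wy":0,"wz":0,"hand":0.7}

```text
time: 22.45
tool_pos: [0.4488, -0.2624, 0.2333]
tool_rot: [3.142, -0.001, -0.069]
contact_force: [0.1, 0.1, -0.3]
opening: 0.0644
```

```bash
python3 seeplunger.py pics/w5.png;  python3 to.py .4646,-.2624,.1145,-.069
```

```text
(array([312.7, 181. ]), [302, 165, 23, 33, 624]) [ 0.4649 -0.2619  0.1305]
pos [ 0.4489 -0.262   0.2334] F [-0.28 -0.27  0.02] open 0.0643 t 22.5  d [ 0.0155 -0.0007  0.1189] w [ 0.01 -0.06  0.06]
```

Emit:
move_arm:
  deltas:
    - {"x":0.0155,"y":-0.0007,"z":0.04,"wx":0,"wy":0,"wz":0,"hand":0.7}
    - {"x":0.0155,"y":-0.0007,"z":0.09,"wx":0,"wy":0,"wz":0,"hand":0.7}
    - {"x":0.0155,"y":-0.0007,"z":0.119,"wx":0,"wy":0,"wz":0,"hand":0.7}
    - {"x":0.0155,"y":-0.0007,"z":0.119,"wx":0,"wy":0,"wz":0,"hand":0.7}
    - {"x":0.0155,"y":-0.0007,"z":0.119,"wx":0,"wy":0,"wz":0,"hand":0.1}
    - {"x":0.0155,"y":-0.0007,"z":0.119,"wx":0,"wy":0,"wz":0,"hand":0.1}
    - {"x":0.0155,"y":-0.0007,"z":0.119,"wx":0,"wy":0,"wz":0,"hand":0.1}
    - {"x":0.0155,"y":-0.0007,"z":0.119,"wx":0,"wy":0,"wz":0,"hand":0.1}

```text
time: 23.5
tool_pos: [0.4642, -0.2632, 0.1141]
tool_rot: [3.141, -0.001, -0.069]
contact_force: [0.1, -0.6, -0.4]
opening: 0.029
```

Emit:
move_arm:
  deltas:
    - {"x":0,"y":0.0,"z":0,"wx":0,"wy":0,"wz":0,"hand":0.1}
    - {"x":0,"y":0.0,"z":0,"wx":0,"wy":0,"wz":0,"hand":0.1}

```text
time: 23.75
tool_pos: [0.464, -0.2631, 0.1136]
tool_rot: [3.142, 0.0, -0.069]
contact_force: [0.3, 0.2, 0.4]
opening: 0.0175
```

```bash
python3 - <<'E'
from fit2 import *
p=r.x.copy();p[3]=-.085
print([rack(p,[x,-.09,p[4]]).round(4).tolist() for x in(-.12,-.045)])
E
python3 to.py .525,-.0305,.305,-.069
```

```text
[[0.5249, -0.0301, 0.2685], [0.5998, -0.0353, 0.2685]]
pos [ 0.464  -0.2631  0.1136] F [0.28 0.22 0.37] open 0.0175 t 23.75  d [ 0.0449 -0.2362 -0.1914] w [0.   0.   0.03]
```

Emit:
move_arm:
  deltas:
    - {"x":0,"y":0,"z":-0.05,"wx":0,"wy":0,"wz":0,"hand":0.1}
    - {"x":0,"y":0,"z":-0.1,"wx":0,"wy":0,"wz":0,"hand":0.1}
    - {"x":0.01,"y":-0.03,"z":-0.15,"wx":0,"wy":0,"wz":0,"hand":0.1}
    - {"x":0.02,"y":-0.08,"z":-0.185,"wx":0,"wy":0,"wz":0,"hand":0.1}
    - {"x":0.03,"y":-0.13,"z":-0.189,"wx":0,"wy":0,"wz":0,"hand":0.1}
    - {"x":0.045,"y":-0.185,"z":-0.189,"wx":0,"wy":0,"wz":0,"hand":0.1}
    - {"x":0.045,"y":-0.236,"z":-0.189,"wx":0,"wy":0,"wz":0,"hand":0.1}
    - {"x":0.045,"y":-0.236,"z":-0.189,"wx":0,"wy":0,"wz":0,"hand":0.1}

```text
time: 24.75
tool_pos: [0.5248, -0.0273, 0.3019]
tool_rot: [-3.14, 0.002, -0.064]
contact_force: [-0.5, -1.6, -3.3]
opening: 0.0173
```

Emit:
move_arm:
  deltas:
    - {"x":0,"y":0.0,"z":0,"wx":0,"wy":0,"wz":0,"hand":0.1}
    - {"x":0,"y":0.0,"z":0,"wx":0,"wy":0,"wz":0,"hand":0.1}

```text
time: 25.0
tool_pos: [0.525, -0.0319, 0.3023]
tool_rot: [3.141, 0.001, -0.07]
contact_force: [0.3, -0.3, -3.2]
opening: 0.0176
```

```bash
python3 slot.py pics/w6.png; python3 to.py .5998,-.0353,.300,-.069; python3 ff.py
```

```text
50 [278, 344, 406]
66 [279, 343, 405]
82 [279, 343, 404, 433, 456]
98 [280, 298, 326, 342, 403, 418]
114 [281, 298, 325, 342, 401, 417]
130 [279, 298, 325, 341, 401, 421]
146 []
162 []
178 []
194 []
orange (array([455. , 110.2]), [430, 90, 73, 50, 1428])
orange (array([316.6, 263.1]), [297, 237, 40, 49, 1691])
pos [ 0.525  -0.032   0.3024] F [-0.64  0.32 -3.43] open 0.0173 t 25.05  d [ 0.0749 -0.002   0.0024] w [ 0.01  0.02 -0.09]
F [ 0.07  0.07 -2.87] [ 0.5251 -0.0316  0.3025] t 25.2
```

Emit:
move_arm:
  deltas:
    - {"x":0.02,"y":-0.0021,"z":0.002,"wx":0,"wy":0,"wz":0,"hand":0.1}
    - {"x":0.034,"y":-0.0021,"z":0.002,"wx":0,"wy":0,"wz":0,"hand":0.1}
    - {"x":0.044,"y":-0.0021,"z":0.002,"wx":0,"wy":0,"wz":0,"hand":0.1}
    - {"x":0.052,"y":-0.0021,"z":0.002,"wx":0,"wy":0,"wz":0,"hand":0.1}
    - {"x":0.06,"y":-0.0021,"z":0.002,"wx":0,"wy":0,"wz":0,"hand":0.1}
    - {"x":0.067,"y":-0.0021,"z":0.002,"wx":0,"wy":0,"wz":0,"hand":0.1}
    - {"x":0.072,"y":-0.0021,"z":0.002,"wx":0,"wy":0,"wz":0,"hand":0.1}
    - {"x":0.074,"y":-0.0021,"z":0.002,"wx":0,"wy":0,"wz":0,"hand":0.1}

```text
time: 26.2
tool_pos: [0.5993, -0.0337, 0.3005]
tool_rot: [-3.142, 0.0, -0.069]
contact_force: [0.5, 1.2, -2.7]
opening: 0.0176
```

```bash
python3 zoom.py pics/z4.png; python3 ff.py
```

```text
F [-0.07  0.36 -3.66] [ 0.5989 -0.0336  0.3007] t 26.45
```

View pics/z4.png

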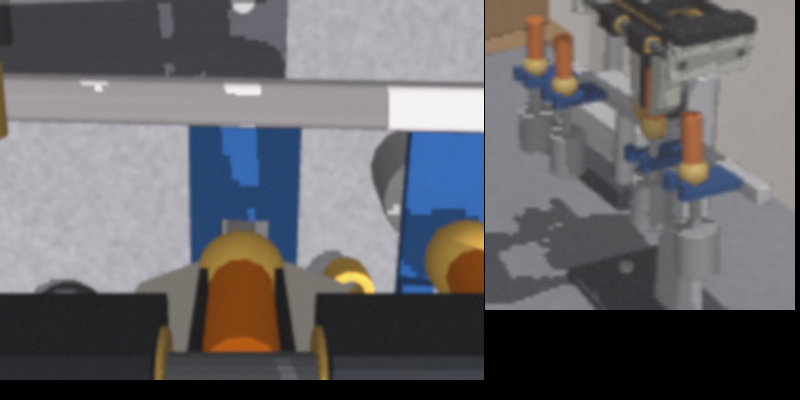

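The stem is in the slot, about 0.8 mm left of its centre (slot 222–268, ball 241). I'll shift slightly and feel for the end.

Emit:
move_arm:
  deltas:
    - {"x":0.001,"y":0.0006,"z":0,"wx":0,"wy":0,"wz":0,"hand":0.1}
    - {"x":0.002,"y":0.0006,"z":0,"wx":0,"wy":0,"wz":0,"hand":0.1}
    - {"x":0.002,"y":0.0006,"z":0,"wx":0,"wy":0,"wz":0,"hand":0.1}

```text
time: 26.82
tool_pos: [0.6011, -0.0344, 0.3006]
tool_rot: [-3.141, -0.0, -0.069]
contact_force: [0.5, -0.7, -3.3]
opening: 0.0176
```

Emit:
move_arm:
  deltas:
    - {"x":0.001,"y":0,"z":0,"wx":0,"wy":0,"wz":0,"hand":0.1}
    - {"x":0.001,"y":0,"z":0,"wx":0,"wy":0,"wz":0,"hand":0.1}

```text
time: 27.08
tool_pos: [0.6017, -0.0344, 0.3004]
tool_rot: [-3.141, 0.001, -0.069]
contact_force: [-1.6, -0.8, -3.1]
opening: 0.0178
```

Emit:
move_arm:
  deltas:
    - {"x":0.001,"y":0,"z":0,"wx":0,"wy":0,"wz":0,"hand":0.1}
    - {"x":0.001,"y":0,"z":0,"wx":0,"wy":0,"wz":0,"hand":0.1}

```text
time: 27.32
tool_pos: [0.6023, -0.0344, 0.3003]
tool_rot: [-3.141, 0.002, -0.069]
contact_force: [-5.0, -0.7, -2.9]
opening: 0.0175
```

Emit:
move_arm:
  deltas:
    - {"x":-0.0015,"y":0,"z":0,"wx":0,"wy":0,"wz":0,"hand":0.1}
    - {"x":-0.003,"y":0,"z":0.002,"wx":0,"wy":0,"wz":0,"hand":0.1}
    - {"x":-0.003,"y":0,"z":0.006,"wx":0,"wy":0,"wz":0,"hand":0.1}
    - {"x":-0.003,"y":0,"z":0.01,"wx":0,"wy":0,"wz":0,"hand":0.1}
    - {"x":-0.003,"y":0,"z":0.013,"wx":0,"wy":0,"wz":0,"hand":0.1}
    - {"x":-0.003,"y":0,"z":0.015,"wx":0,"wy":0,"wz":0,"hand":0.1}
    - {"x":-0.003,"y":0,"z":0.017,"wx":0,"wy":0,"wz":0,"hand":0.1}
    - {"x":-0.003,"y":0,"z":0.017,"wx":0,"wy":0,"wz":0,"hand":0.1}

```text
time: 28.32
tool_pos: [0.6, -0.0343, 0.2835]
tool_rot: [-3.141, 0.0, -0.069]
contact_force: [-0.6, -0.1, -3.0]
opening: 0.0176
```

Emit:
move_arm:
  deltas:
    - {"x":0,"y":0,"z":0.0015,"wx":0,"wy":0,"wz":0,"hand":0.1}
    - {"x":0,"y":0,"z":0.003,"wx":0,"wy":0,"wz":0,"hand":0.1}
    - {"x":0,"y":0,"z":0.003,"wx":0,"wy":0,"wz":0,"hand":0.1}

```text
time: 28.7
tool_pos: [0.6, -0.0343, 0.2806]
tool_rot: [-3.142, -0.0, -0.069]
contact_force: [0.0, 0.0, -0.8]
opening: 0.0175
```

```bash
python3 ff.py
```

```text
F [-0.07  0.56 -1.99] [ 0.6001 -0.0343  0.2808] t 28.85
```

Emit:
move_arm:
  deltas:
    - {"x":0,"y":0,"z":0.001,"wx":0,"wy":0,"wz":0,"hand":0.1}
    - {"x":0,"y":0,"z":0.002,"wx":0,"wy":0,"wz":0,"hand":0.1}
    - {"x":0,"y":0,"z":0.0025,"wx":0,"wy":0,"wz":0,"hand":0.1}
    - {"x":0,"y":0,"z":0.0025,"wx":0,"wy":0,"wz":0,"hand":0.1}

```text
time: 29.35
tool_pos: [0.6001, -0.0343, 0.2782]
tool_rot: [-3.141, -0.0, -0.069]
contact_force: [-0.2, 1.7, -0.4]
opening: 0.0178
```

```bash
python3 ff.py
```

```text
F [-0.04  0.59 -0.16] [ 0.6001 -0.0342  0.2782] t 29.5
```

Emit:
move_arm:
  deltas:
    - {"x":0,"y":-0.0001,"z":0.0006,"wx":0,"wy":0,"wz":0,"hand":0.1}
    - {"x":0,"y":-0.0001,"z":0.0006,"wx":0,"wy":0,"wz":0,"hand":0.1}
    - {"x":0,"y":-0.0001,"z":0.0006,"wx":0,"wy":0,"wz":0,"hand":0.1}

```text
time: 29.88
tool_pos: [0.6001, -0.0342, 0.2776]
tool_rot: [-3.141, -0.0, -0.069]
contact_force: [1.2, 1.6, 0.1]
opening: 0.0174
```

```bash
python3 ff.py
```

```text
F [ 0.07  1.33 -0.36] [ 0.6001 -0.0342  0.2776] t 30.02
```

Emit:
move_arm:
  deltas:
    - {"x":0,"y":-0.0005,"z":0.0003,"wx":0,"wy":0,"wz":0,"hand":0.1}
    - {"x":0,"y":-0.0005,"z":0.0003,"wx":0,"wy":0,"wz":0,"hand":0.22}
    - {"x":0,"y":-0.0005,"z":0.0003,"wx":0,"wy":0,"wz":0,"hand":0.27}
    - {"x":0,"y":-0.0005,"z":0.0003,"wx":0,"wy":0,"wz":0,"hand":0.35}
    - {"x":0,"y":-0.0005,"z":0.0003,"wx":0,"wy":0,"wz":0,"hand":0.4}
    - {"x":0,"y":0,"z":-0.015,"wx":0,"wy":0,"wz":0,"hand":0.4}
    - {"x":0,"y":0,"z":-0.045,"wx":0,"wy":0,"wz":0,"hand":0.4}
    - {"x":-0.02,"y":0,"z":-0.075,"wx":0,"wy":0,"wz":0,"hand":0.4}

```text
time: 31.02
tool_pos: [0.5805, -0.033, 0.3539]
tool_rot: [-3.142, -0.001, -0.069]
contact_force: [-0.1, 0.1, 0.1]
opening: 0.0367
```

Emit:
move_arm:
  deltas:
    - {"x":-0.05,"y":0,"z":0,"wx":0,"wy":0,"wz":0,"hand":0.4}
    - {"x":-0.1,"y":0,"z":0,"wx":0,"wy":0,"wz":0,"hand":0.4}
    - {"x":-0.15,"y":0,"z":0,"wx":0,"wy":0,"wz":0,"hand":0.4}
    - {"x":-0.15,"y":0,"z":0,"wx":0,"wy":0,"wz":0,"hand":0.4}
    - {"x":-0.15,"y":0,"z":0,"wx":0,"wy":0,"wz":0,"hand":0.4}

```text
time: 31.65
tool_pos: [0.4312, -0.0228, 0.3538]
tool_rot: [3.141, -0.003, -0.069]
contact_force: [0.4, 0.8, 0.5]
opening: 0.0362
```

```bash
python3 - <<'E'
from fit2 import *
im=viewer.read_camera("side"); w=viewer.read_camera("wrist"); t=viewer.read_camera("top")
p=r.x.copy()
for b in blobs(im,(4,120,60),(16,255,255),20):
    if b[1][4]<200 and 300<b[0][0]<400: print(b)
for tt in(-.04,0,.04):
    p[3]=tt; print(tt,[proj("side",rack(p,[-.045,y,p[4]+.0325]))[0].round(1).tolist() for y in (.16,.09,-.09,-.16)])
o=np.zeros((600,800,3),np.uint8)
a=cv2.resize(im[120:220,305:415],None,fx=4,fy=3.9,interpolation=cv2.INTER_CUBIC); o[:390,:440]=a
b=cv2.resize(t[95:180,195:385],None,fx=1.85,fy=2.2,interpolation=cv2.INTER_CUBIC); o[:b.shape[0],445:445+b.shape[1]]=b
c=cv2.resize(w[0:200],None,fx=1.0,fy=1.0); o[395:595,:640]=c
cv2.imwrite("pics/fin.png",o[:,:,::-1]); print(monitor.observe()["time"],monitor.observe()["tool_pos"])
E
```

```text
(array([335.1, 141.9]), [333, 134, 5, 15, 61])
(array([363.3, 162.7]), [360, 155, 8, 17, 95])
(array([376.1, 173.3]), [373, 165, 7, 17, 91])
-0.04 [[325.9, 134.6], [335.5, 141.3], [364.6, 161.7], [378.0, 171.2]]
0 [[326.0, 132.8], [335.7, 140.3], [364.8, 163.1], [378.2, 173.6]]
0.04 [[326.2, 131.1], [335.9, 139.4], [365.0, 164.5], [378.3, 176.0]]
31.8 [ 0.43142981 -0.02275558  0.3525206 ]
```

View pics/fin.png

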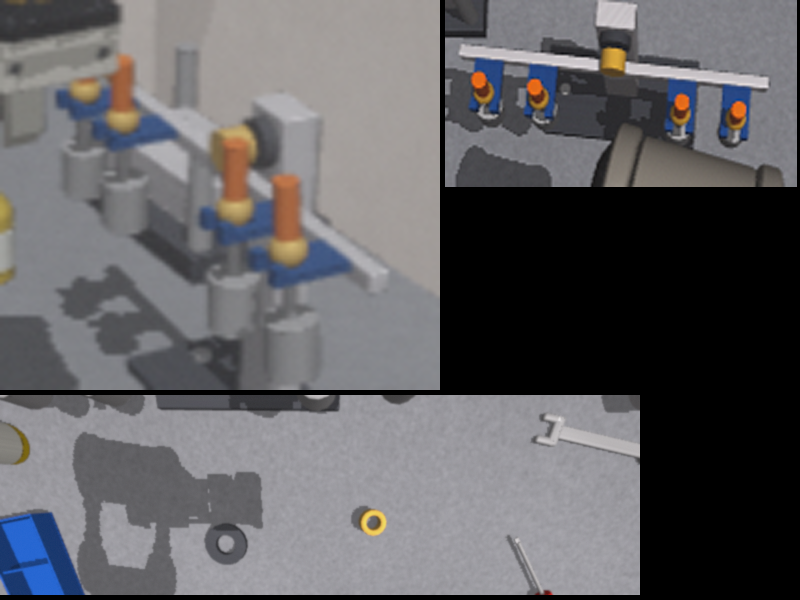

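All four plungers hang in their forks and the bar is level. The right grips are at rows 162.7 and 173.3, against 163.1 and 173.6 predicted for level, so the tilt is about −0.01. The arm is clear.

```bash
python3 -c "
from cell import robot
robot.hand_in()"
```

```text
the job is handed in; nothing more can be done
```

The three plungers now hang in the swing bar, and I handed the job in after about 32 s of the 72 s allowed. I hung them in the order right outer, left inner, right inner.

- **Insertion and release:** I felt for each slot's closed end at about 5 N, then backed off about 3 mm to bring the ball over its seat. I lowered each weight until less than about 0.4 N was left on the hand, then opened the gripper and withdrew.
- **Bar tilt:** It started at about −0.14 rad (left end down). It hung at about −0.01, then −0.085, and about −0.01 at the end, so it never hung further over than at the start.
- **Last look:** All four balls sat in their forks, plunger_d was still in the left outer fork, and the arm was clear. The flange, bushing, spanner, pin box and driver showed no sign of having been moved. I did not compare their positions numerically.

**What disagreed or went slightly off:**
- My first estimate of the bar tilt (−0.078) was wrong. I corrected it with wrist-camera edges before the first insertion.
- While lowering the first plunger, the stem pressed the slot wall with about 4 N sideways. I took that back before going on.
- The second plunger was briefly pressed down with just under 1 N before I eased it.
- In the last side view the gripper partly hid the two left grips, so the final tilt comes mainly from the two right ones.

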